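# Park the tapered cup in the desk cup holder

### The arm

A 7-joint arm with a two-finger parallel gripper is mounted at the origin on the work surface. World frame = base frame: x ahead of the robot, y to its left, z up, the work surface at z = 0. Lengths are in m, angles in rad, forces in N, time in s.
With the tool pointing down it reaches from about 0.4 to 0.85 m from the base axis. Payload 10.4 kg.
Tool frame: the origin (TCP) lies midway between the tips of the shut fingers; the grasp point (between the pads) lies 19 mm behind it (manip.hold_point_z is the distance from the TCP to the grasp point, in m); z points along the fingers, y is the line along which they close (so a half turn about z gives the same grasp; the last joint's range is limited). The gripper opens to 85 mm and grips with 20 to 120 N. Pads are 22 mm wide; open, the fingers measure 114 mm over their backs; the gripper's body (76 mm by 85 mm) begins 54 mm behind the grasp point. The pads swing forward as they close: fully open they stand 13 mm farther back than shut.
Start: joints at [1.318, 0.332, -0.065, 1.46, 0.022, 1.35, -0.088], TCP at [0.142, -0.609, 0.231] pointing down, gripper open.
Joint ranges: [-2.6, 2.6], [-0.5, 2.12], [-1.47, 1.34], [0.16, 2.42], [-1.27, 4.41], [0.06, 2.06], [-2.6, 2.6]. Speed limits (rad/s): [2.22, 2.22, 2.79, 2.79, 3.14, 3.14, 3.14].

### API

Orientations are given as a unit quaternion [x, y, z, w].
In Python, from workcell import manip, eyes, job gives the robot as it stands.
- The arm moves only by the shell command python3 -m crank 'ROWS' [FORCE]. ROWS is JSON, a list that holds one entry, the list of rows, each a list of 7 numbers: the finger opening in cm, from 0 to 8.54, then the shift along the world's x, y, z in cm, then the turn, a rotation vector about the world's x, y, z in degrees. In form: [[[hand, x, y, z, ax, ay, az], ...]]. A call has 1 to 20 rows; each row shifts and turns the commanded pose from where the row before left it; what a row does not reach is not made up. A row lasts 1/8 s, in which the tool goes at most 62.5 mm and 10.7 degrees, less where a joint would pass 70% of its speed; a pose out of reach is approached as far as the arm can. A call with a gripper value outside its range is refused whole. The fingers move at their own pace and stop on an object; FORCE is the grip in N (left out, the last holds). Time passes only in rows, so rows that do not move let the fingers close. It gives the time, the measured TCP pose, the force, the opening and the grip force at its end, in the units of the state.
- manip.get_obs(): the state, without advancing time (a new reading comes with each control period).
- eyes.camera(name): name is "scene" or "side" or "wrist"; returns (picture, depth): 480x640x3 uint8, red, green, blue; 480x640 float32, m along the optical axis (not along the pixel's ray), 0 where there is no reading.
- eyes.camera_params(name): a dict with "fx", "fy", "cx", "cy" (pixels), "world_from_camera" (4x4, takes a point from camera to world coordinates); the wrist camera has in their place "hand_eye" (4x4, takes a point from camera to tool coordinates, whose origin is the TCP and whose axes are the flange's). Camera axes: x right, y down, z forward; pixel columns grow to the right and rows downward; lengths in m; the calibration is good to about 2 mm. A picture is of the moment at which its call begins: read the wrist's pose just before it. camera_params takes no time and is no camera call.
- job.hand_in(): hands the job in; it is judged then, once.
The state is a dict: "clock": time; "joint_pos": joint angles; "joint_velocities": joint speeds; "tau": joint torques, N m; "position": TCP position; "ee_rot": TCP orientation; "ft_force": force on the tool from outside, world axes, zero at the start; "torque": the same for the moment, N m; "grip_width": opening from 0.0 (shut) to 1.0 (fully open); "grasp_force": force on a finger pad.
Only numpy, scipy, OpenCV 4.12 (cv2) and the standard library are available. Lean on these libraries where they do the work, as an engineer would, in place of code of your own. Each camera call takes 0.05 s, during which the arm holds its last target. There are 200 camera calls.

### The job

Put the tapered lidded drinking cup into the cone-shaped cup holder on the desk, so that it cannot be knocked over beside the laptop: lower it in upright while you still hold it (do not drop it in), let it sit fully home, and let go. Leave the straight flask and the tin standing where they are.

Things in the scene. Friction and masses are not known exactly. Their poses are not given: they have to be found in the camera images.
- cup: The cup to move: round, steel, tapering to its foot, flat black lid. 110 mm tall; 30 mm across near the foot, widening evenly to 60 mm at 80 mm height; above that the lid, an upright cylinder 58 mm across from 80 to 107 mm height, good to grip across from above. 0.15 to 0.3 kg, loose, upright on the desk. Origin: centre of its underside, z up along its axis. Round: its yaw does not matter.
- cup_holder: Grey cup holder fixed to the desk: 90 mm round base, cone-shaped socket open at the top, 70 mm tall. The bore matches the cup: 49 mm wide at 60 mm height, narrowing downwards; above, a lip flares to 61 mm inside (69 outside). The cup centres itself; fully home its origin is 10 mm above the holder's, on its axis, lid well above the lip. Origin: centre of the underside, z up along the socket's axis.
- flask: A bystander that resembles the cup: straight-sided round steel flask with a black lid, the same 50 mm width from foot to top, 125 mm tall, loose, upright. Origin: centre of its underside. It, the tin and the cup may stand in each other's places.
- tin: A bystander: straight round tin of pale metal with a paper band and a slightly wider lid, 73 mm across, 102 mm tall, loose, upright. Origin: centre of its underside.
Mind the look-alikes: they are no part of the job. Leave any red or yellow look-alike of the cup alone.

How it is judged:
By the outcome, as a careful person would: the job done as asked, in the order asked, and still so for the second after the job is handed in, with the robot touching nothing.
It also fails if it takes over 40 s, if anything falls off the work surface, if the arm or the gripper's body presses on something with over 40 N, if the wrist force passes 120 N, or if a joint passes its speed limit or range.

## Working session

There is one attempt and no reset: what is moved stays moved. The work goes in short steps, Python scripts to look and compute and a shell command to move; the robot and the scene stay as the last step left them, time stands still between calls to the robot, and variables do not carry over. Pictures are saved under pics/ and viewed, at most 10 in all, crops included, and the job is handed in when it is done.

```bash
mkdir -p pics; ls; cat > h.py <<'E'
import numpy as np,cv2
from workcell import manip,eyes,job
def snap(n,f):
    o=manip.get_obs(); p,d=eyes.camera(n); cv2.imwrite(f'pics/{f}.png',p[:,:,::-1]); np.savez(f'pics/{f}.npz',p=p,d=d,pos=o['position'],q=o['ee_rot']); return p,d
def cloud(n,d,pos=None,q=None):
    from scipy.spatial.transform import Rotation as R
    c=eyes.camera_params(n); v,u=np.indices(d.shape)
    P=np.stack([(u-c['cx'])/c['fx']*d,(v-c['cy'])/c['fy']*d,d,np.ones_like(d)],-1)
    if n=='wrist':
        T=np.eye(4);T[:3,:3]=R.from_quat(q).as_matrix();T[:3,3]=pos; T=T@np.array(c['hand_eye'])
    else: T=np.array(c['world_from_camera'])
    W=(P@T.T)[...,:3]; W[d==0]=np.nan; return W
E
python3 - <<'E'
from h import *
a,_=snap('scene','scene0'); b,_=snap('side','side0')
o=manip.get_obs();print({k:np.round(v,3) for k,v in o.items()}, manip.hold_point_z)
E
```

```text
pics
{'clock': np.float64(0.1), 'joint_pos': array([ 1.318,  0.333, -0.065,  1.461,  0.022,  1.35 , -0.089]), 'joint_velocities': array([ 0.001,  0.   , -0.001, -0.002,  0.001,  0.002, -0.002]), 'tau': array([ 2.0000e-03, -6.2675e+01,  4.9000e-02, -3.9243e+01,  1.6000e-02,
        7.0000e-03,  0.0000e+00]), 'position': array([ 0.142, -0.608,  0.231]), 'ee_rot': array([ 0.993,  0.115, -0.   , -0.001]), 'ft_force': array([-0.013,  0.599, -0.36 ]), 'torque': array([-0.021,  0.026,  0.022]), 'grasp_force': np.float64(0.0), 'grip_width': np.float64(0.999)} 0.0187
```

View pics/scene0.png

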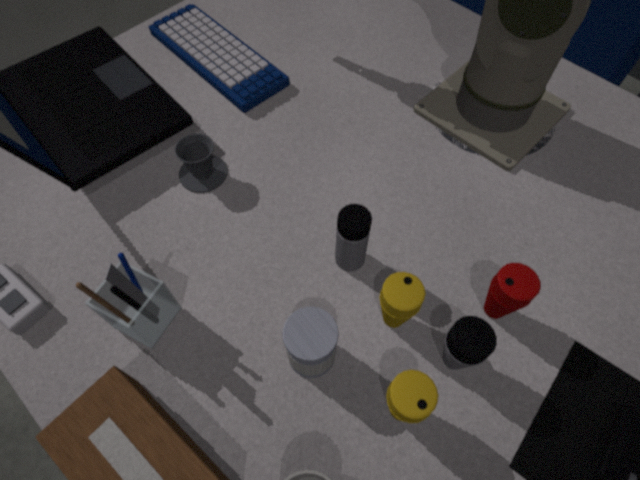

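View pics/side0.png

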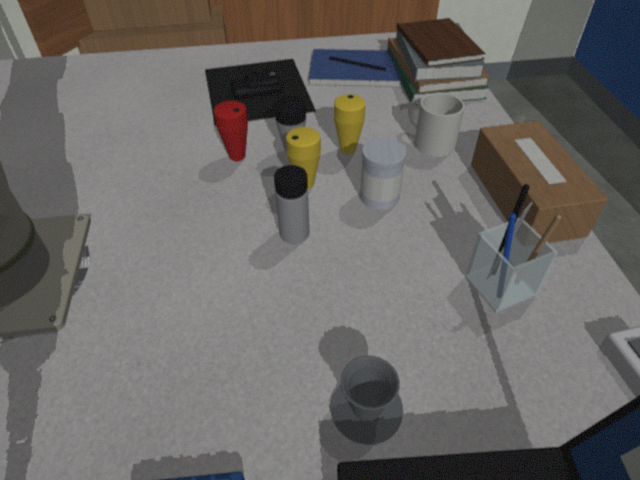

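The flask is at scene (354,222) and side (292,180): it is straight-sided with a black lid. The cup candidate is at scene (470,340) and side (290,115), black-lidded and tapered. The other look-alikes are red at scene (513,287), yellow at (402,295) and (412,396), and the tin at (310,333). The holder is at scene (197,155) and side (370,385). I choose (470,340) and will check it in a crop.

```bash
python3 - <<'E'
from h import *
S=np.load('pics/scene0.npz');Z=np.load('pics/side0.npz')
W=cloud('scene',S['d']);V=cloud('side',Z['d'])
def top(W,u,v,r,h0,h1,name):
    B=W[v-r:v+r,u-r:u+r].reshape(-1,3); B=B[(B[:,2]>h0)&(B[:,2]<h1)]
    if len(B)<10: print(name,'few',len(B));return
    c,rad=cv2.minEnclosingCircle((B[:,:2]*1000).astype(np.float32)); print(name,len(B),'z',np.round(np.median(B[:,2]),3),'circ',np.round(c,0),round(rad,1),'mean',np.round(B.mean(0),3))
for n,u,v,h0,h1 in [('cup',470,340,.098,.125),('flask',354,222,.115,.14),('red',513,287,.098,.125),('y1',402,295,.098,.125),('y2',412,396,.098,.125),('tin',310,333,.092,.12),('holder',197,155,.062,.08)]: top(W,u,v,32,h0,h1,n)
for n,u,v,h0,h1 in [('s holder',370,385,.062,.08),('s cup',290,105,.098,.125)]: top(V,u,v,35,h0,h1,n)
a=cv2.resize(S['p'][250:430,370:560],None,fx=2.1,fy=2.1)
b=cv2.resize(Z['p'][70:200,200:390],None,fx=2.1,fy=2.9);h=min(a.shape[0],b.shape[0])
cv2.imwrite('pics/crop0.png',np.hstack([a[:h],b[:h]])[:,:,::-1])
E
```

```text
cup 1668 z 0.11 circ [475. 249.] 29.7 mean [0.479 0.249 0.109]
flask 901 z 0.125 circ [455.  25.] 25.6 mean [0.458 0.027 0.124]
red 1433 z 0.11 circ [394. 244.] 55.7 mean [0.372 0.248 0.109]
y1 1428 z 0.11 circ [488. 144.] 29.3 mean [0.491 0.145 0.109]
y2 1942 z 0.11 circ [584. 237.] 29.2 mean [0.586 0.238 0.11 ]
tin 2446 z 0.102 circ [615.  93.] 36.8 mean [0.617 0.095 0.102]
holder 417 z 0.068 circ [ 513. -292.] 34.6 mean [ 0.509 -0.298  0.067]
s holder 1061 z 0.069 circ [ 513. -293.] 34.3 mean [ 0.515 -0.288  0.068]
s cup 935 z 0.11 circ [491. 201.] 75.5 mean [0.481 0.203 0.109]
```

View pics/crop0.png

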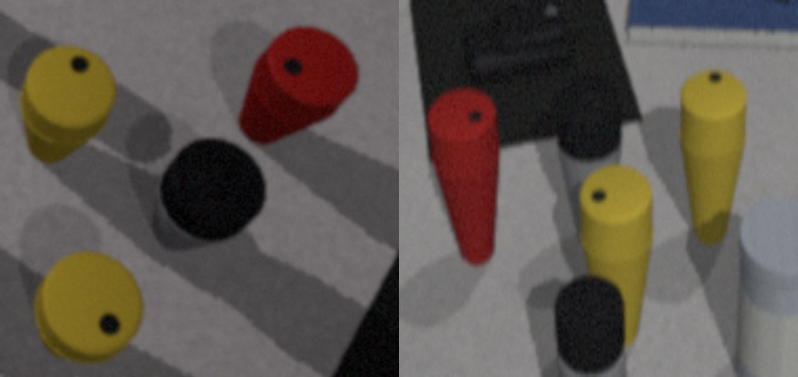

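The crop shows the chosen cup with a plain black lid at scene (470,340), its steel body tapering, between the red and yellow ones. It stands at about (0.476, 0.249), and the lid's 59 mm width and 110 mm height fit. The two views put the holder at (0.513, -0.2925). I go via the holder to the cup, turning the fingers onto the free diagonal.

```bash
python3 -m crank '[[[8.5,4.6,4,0,0,0,4],[8.5,4.6,4,0,0,0,4],[8.5,4.6,4,0,0,0,4],[8.5,4.6,4,0,0,0,4],[8.5,4.6,4,0,0,0,4],[8.5,4.6,4,0,0,0,4],[8.5,4.6,4,0,0,0,4],[8.5,4.6,4,0,0,0,4],[8.5,-0.3,4.9,0,0,0,0],[8.5,-0.3,4.9,0,0,0,0],[8.5,-0.3,4.9,0,0,0,0],[8.5,-0.3,4.9,0,0,0,0],[8.5,-0.3,4.9,0,0,0,0],[8.5,-0.3,4.9,0,0,0,0],[8.5,-0.3,4.9,0,0,0,0],[8.5,-0.3,4.9,0,0,0,0],[8.5,-0.3,4.9,0,0,0,0],[8.5,-0.3,4.9,0,0,0,0]]]' 40
python3 - <<'E'
from h import *
p,d=snap('wrist','w0');o=manip.get_obs();W=cloud('wrist',d,o['position'],o['ee_rot'])
m=(W[...,2]>.098)&(W[...,2]<.12)&(p.max(-1)<70)
n,l,s,c=cv2.connectedComponentsWithStats(m.astype(np.uint8))
for i in range(1,n):
    if s[i,4]>300:
        B=W[l==i];cc,r=cv2.minEnclosingCircle((B[:,:2]*1000).astype(np.float32));print(s[i],np.round(cc),round(r,1),np.median(B[:,2]))
print(o['position'],o['ee_rot'],o['joint_pos'])
S=np.load('pics/scene0.npz');A=cloud('scene',S['d'])
k=(np.hypot(A[...,0]-.513,A[...,1]+.2925)<.2)&(A[...,2]>.02);B=A[k];r=np.hypot(B[:,0]-.513,B[:,1]+.2925)
for a in (.05,.08,.11,.14,.17): 
    q=B[(r>=a)&(r<a+.03)]; print(a,len(q),q.max(0) if len(q) else '')
E
```

```text
clock: 2.35
position: [0.48, 0.2027, 0.2312]
ee_rot: [0.923, 0.384, -0.0, 0.0]
ft_force: [-0.1, 0.0, 0.8]
grip_width: 0.995
grasp_force: 0.0
[ 236  161   73   72 4138] [474. 257.] 28.9 0.10922608089539868
[406 359  29  45 515] [450.  50.] 18.3 0.10961715922337295
[0.47801021 0.20977688 0.23148302] [ 9.22062239e-01  3.87038513e-01  5.68051872e-04 -1.44697489e-03] [ 0.24245072  0.18407912 -0.82007604  1.69729677  0.13591005  1.31858195
 -1.37897931]
0.05 63 [ 0.52765746 -0.36862778  0.05517153]
0.08 1091 [ 0.58366974 -0.36606119  0.06090622]
0.11 1231 [ 0.62230265 -0.3765798   0.06031185]
0.14 1577 [ 0.65653274 -0.35112347  0.06166505]
0.17 2209 [ 0.68931607 -0.34610216  0.06238108]
```

View pics/w0.png

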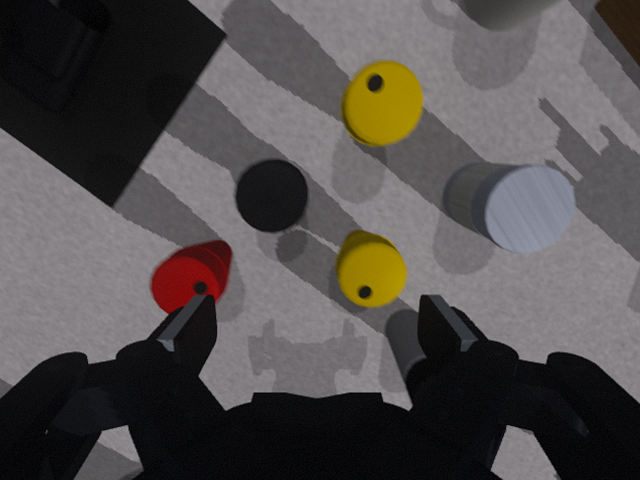

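The wrist view shows the black cup lid at (272,195), clear of red (190,280) and the yellows (372,270) and (383,103); the fingers lie across the free diagonal. The arm was still settling during this picture, so I move above the cup and then look again.

```bash
python3 -m crank '[[[8.5,-0.2,2.3,0,0,0,0],[8.5,-0.2,2.3,0,0,0,0],[8.5,0,0,0,0,0,0],[8.5,0,0,0,0,0,0]]]'
python3 - <<'E'
from h import *
p,d=snap('wrist','w1');z=np.load('pics/w1.npz');W=cloud('wrist',d,z['pos'],z['q'])
m=(W[...,2]>.098)&(W[...,2]<.12)&(p.max(-1)<70)
n,l,s,c=cv2.connectedComponentsWithStats(m.astype(np.uint8))
for i in range(1,n):
    if s[i,4]>300:
        B=W[l==i];cc,r=cv2.minEnclosingCircle((B[:,:2]*1000).astype(np.float32));print(s[i],np.round(cc),round(r,1),np.median(B[:,2]))
print(z['pos'],z['q'])
E
```

```text
clock: 2.9
position: [0.4765, 0.2465, 0.2311]
ee_rot: [0.923, 0.384, -0.0, 0.0]
ft_force: [-0.3, -1.0, -0.1]
grip_width: 0.992
grasp_force: 0.0
[ 280  197   71   71 3881] [477. 250.] 29.0 0.10876560340570979
[0.47653447 0.24654171 0.23106033] [ 9.23439327e-01  3.83744294e-01 -2.85534483e-04  2.10245341e-04]
```

```bash
python3 -m crank '[[[8.5,0,0.3,-3,0,0,0],[8.5,0,0,-4,0,0,0],[8.5,0,0,-4,0,0,0],[8.5,0,0,-3,0,0,0],[8.5,0,0,-2.1,0,0,0],[8.5,0,0,0,0,0,0],[5,0,0,0,0,0,0],[5,0,0,0,0,0,0],[5,0,0,0,0,0,0],[5,0,0,0,0,0,0],[5,0,0,0,0,0,0],[5,0,0,0,0,0,0]]]' 40
```

```text
clock: 4.45
position: [0.4775, 0.2508, 0.0721]
ee_rot: [0.923, 0.384, 0.001, 0.0]
ft_force: [0.4, -0.5, 5.8]
grip_width: 0.665
grasp_force: 42.4
```

```bash
python3 -m crank '[[[5,0,0,2,0,0,0],[5,0,0,4,0,0,0],[5,0,0,4,0,0,0],[5,0,0,4,0,0,0],[5,0,0,3,0,0,0],[5,0,0,0,0,0,0],[5,0.3,-4.9,0,0,0,0],[5,0.3,-4.9,0,0,0,0],[5,0.3,-4.9,0,0,0,0],[5,0.3,-4.9,0,0,0,0],[5,0.3,-4.9,0,0,0,0],[5,0.3,-4.9,0,0,0,0],[5,0.3,-4.9,0,0,0,0],[5,0.3,-4.9,0,0,0,0],[5,0.3,-4.9,0,0,0,0],[5,0.3,-4.9,0,0,0,0],[5,0.3,-4.9,0,0,0,0],[5,0,0,0,0,0,0],[5,0,0,0,0,0,0],[5,0,0,0,0,0,0]]]'
python3 - <<'E'
from h import *
snap('scene','s2');p,d=snap('side','s3')
W=cloud('side',d);B=W[(np.hypot(W[...,0]-.513,W[...,1]+.29)<.05)&(W[...,2]>.02)]
for a in np.arange(.03,.24,.015):
    q=B[(B[:,2]>a)&(B[:,2]<a+.015)]
    if len(q)>5:print(round(a,3),len(q),q[:,:2].min(0).round(4),q[:,:2].max(0).round(4))
a=cv2.imread('pics/s2.png');b=cv2.imread('pics/s3.png')
cv2.imwrite('pics/c3.png',np.hstack([a[0:400,50:400],b[80:480,200:600]]))
E
```

```text
clock: 6.95
position: [0.5096, -0.2872, 0.2402]
ee_rot: [0.923, 0.385, 0.0, -0.0]
ft_force: [-0.1, 0.6, -3.1]
grip_width: 0.666
grasp_force: 44.6
0.03 454 [ 0.4894 -0.3181] [ 0.534  -0.2685]
0.045 525 [ 0.4875 -0.32  ] [ 0.5377 -0.265 ]
0.06 1174 [ 0.479  -0.3263] [ 0.5463 -0.2593]
0.165 81 [ 0.4913 -0.3073] [ 0.5201 -0.2916]
0.18 194 [ 0.489  -0.3101] [ 0.5218 -0.29  ]
0.195 246 [ 0.4857 -0.3125] [ 0.5252 -0.2896]
0.21 303 [ 0.4832 -0.3155] [ 0.5263 -0.2886]
0.225 354 [ 0.4795 -0.3179] [ 0.5273 -0.2888]
```

View pics/c3.png

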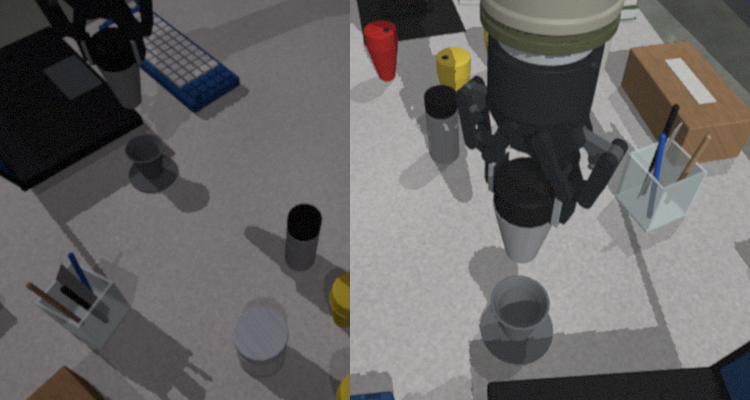

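The side view shows the cup held upright, at crop (525,210), above the open holder at (518,310). Next I fit the cup's axis by circles and compare it with the rim.

```bash
python3 - <<'E'
from h import *
from scipy.optimize import least_squares
for n,f in (('side','s3'),('scene','s2')):
    z=np.load(f'pics/{f}.npz');W=cloud(n,z['d']);k=(np.hypot(W[...,0]-.51,W[...,1]+.287)<.05)&(W[...,2]>.168)&(W[...,2]<.24)
    B=W[k]
    # cone radius = r0+ slope*(z-.2), slope fixed by the given sizes (15 mm over 80 mm)
    g=lambda p:np.hypot(B[:,0]-p[0]-p[3]*(B[:,2]-.2),B[:,1]-p[1]-p[4]*(B[:,2]-.2))-p[2]-.1875*(B[:,2]-.2)
    r=least_squares(g,[.51,-.287,.02,0,0],loss='soft_l1',f_scale=.001)
    print(n,len(B),r.x.round(4),'foot z',round(.2-(r.x[2]-.015)/.1875,4),'rms',np.sqrt(np.mean(g(r.x)**2)).round(4))
E
```

```text
side 1178 [ 0.5078 -0.2899  0.0207 -0.0028  0.0077] foot z 0.1695 rms 0.0003
scene 943 [ 0.5076 -0.2889  0.0207 -0.0029  0.0025] foot z 0.1694 rms 0.0007
```

```bash
python3 -m crank '[[[5,0.5,-0.3,0,0,0,0],[5,0,0,-2,0,0,0],[5,0,0,-3,0,0,0],[5,0,0,-3,0,0,0],[5,0,0,-3,0,0,0],[5,0,0,-2,0,0,0],[5,0,0,-1,0,0,0],[5,0,0,-0.5,0,0,0],[5,0,0,0,0,0,0],[5,0,0,0,0,0,0]]]'
```

```text
clock: 8.3
position: [0.5149, -0.2918, 0.0962]
ee_rot: [0.923, 0.384, 0.0, 0.001]
ft_force: [-0.6, -0.2, -2.2]
grip_width: 0.661
grasp_force: 44.6
```

```bash
python3 -m crank '[[[5,0,0,-0.5,0,0,0],[5,0,0,-0.4,0,0,0],[5,0,0,-0.3,0,0,0],[5,0,0,0,0,0,0],[5,0,0,0,0,0,0]]]'
```

```text
clock: 8.93
position: [0.5144, -0.2903, 0.0829]
ee_rot: [0.923, 0.384, 0.0, -0.001]
ft_force: [-0.5, 5.1, -0.3]
grip_width: 0.657
grasp_force: 44.8
```

```bash
python3 -m crank '[[[5,0,0,-0.2,0,0,0],[5,0,0,0,0,0,0],[5,0,0,0,0,0,0]]]'
```

```text
clock: 9.3
position: [0.5145, -0.2902, 0.0824]
ee_rot: [0.923, 0.385, 0.0, -0.001]
ft_force: [-6.2, 8.8, 11.9]
grip_width: 0.663
grasp_force: 46.2
```

The cup is touching. I ease it sideways along the measured force and press it home.

```bash
python3 -m crank '[[[5,-0.1,0.15,0,0,0,0],[5,0,0,-0.1,0,0,0],[5,0,0,0,0,0,0],[5,0,0,0,0,0,0]]]'
```

```text
clock: 9.8
position: [0.5144, -0.2901, 0.0823]
ee_rot: [0.923, 0.384, 0.001, 0.001]
ft_force: [-4.5, 5.9, 15.3]
grip_width: 0.667
grasp_force: 46.3
```

```bash
python3 -m crank '[[[6.5,0,0,0,0,0,0],[7.5,0,0,0,0,0,0],[8.5,0,0,0,0,0,0],[8.5,0,0,0,0,0,0],[8.5,0,0,0,0,0,0],[8.5,0,0,0,0,0,0],[8.5,0,0,1,0,0,0],[8.5,0,0,3,0,0,0],[8.5,0,0,4,0,0,0],[8.5,0,0,4,0,0,0],[8.5,0,0,4,0,0,0],[8.5,-1,5,0,0,0,0],[8.5,-1,5,0,0,0,0],[8.5,-1,5,0,0,0,0],[8.5,0,0,0,0,0,0],[8.5,0,0,0,0,0,0]]]'
python3 - <<'E'
from h import *
from scipy.optimize import least_squares
a,_=snap('scene','e1');b,_=snap('side','e2')
for n,f in (('side','e2'),('scene','e1')):
    z=np.load(f'pics/{f}.npz');W=cloud(n,z['d']);r=np.hypot(W[...,0]-.513,W[...,1]+.2925)
    B=W[(r<.045)&(W[...,2]>.108)&(W[...,2]<.14)];c,rad=cv2.minEnclosingCircle((B[:,:2]*1000).astype(np.float32))
    t=B[B[:,2]>.115];A=np.c_[t[:,:2]-t[:,:2].mean(0),np.ones(len(t))];s=np.linalg.lstsq(A,t[:,2],rcond=None)[0]
    print(n,len(B),np.round(c,1),round(rad,1),'top plane',s.round(4))
cv2.imwrite('pics/c4.png',np.hstack([a[0:400,50:400],b[80:480,200:600]])[:,:,::-1])
E
```

```text
clock: 11.8
position: [0.4835, -0.1406, 0.241]
ee_rot: [0.923, 0.384, 0.0, 0.001]
ft_force: [-0.1, -0.3, -0.0]
grip_width: 0.989
grasp_force: 0.0
side 2232 [ 511.8 -292.3] 29.5 top plane [0.0127 0.0144 0.1203]
scene 864 [ 512.  -290.8] 29.8 top plane [-0.0079 -0.0303  0.1197]
```

View pics/c4.png

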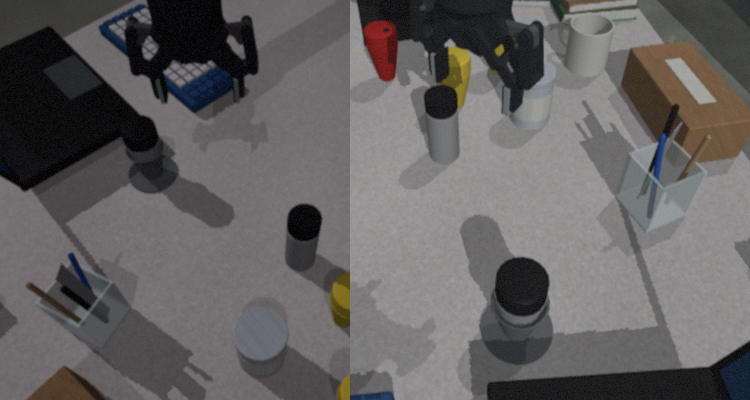

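The cup sits upright in the holder, with its lid at crop (522,285). The top is at 120 mm, which is fully home. The flask and tin are untouched and the gripper is clear.

```bash
python3 -c "from workcell import job; print(job.hand_in())"
```

```text
the job is handed in; nothing more can be done
None
```

The cup is upright and fully home in the cup holder, let go with the gripper clear; the flask and tin stand where they were, and the job is handed in at about 12 s.

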